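# Box up a batch of lamp feet

### The arm

A 7-joint arm with a two-finger parallel gripper is mounted at the origin on the work surface. World frame = base frame: x ahead of the robot, y to its left, z up, the work surface at z = 0. Lengths are in m, angles in rad, forces in N, time in s.
With the tool pointing down it reaches from about 0.425 to 0.875 m from the base axis. Payload 4.7 kg.
Tool frame: the origin (TCP) lies midway between the tips of the shut fingers; the grasp point (between the pads) lies 19 mm behind it; x points along the fingers, z is the direction in which the jaws open and shut, and the axes are right-handed (so a half turn about x gives the same grasp; the last joint's range is limited). The gripper opens to 87 mm and grips with 3 to 60 N. Pads are 19 mm wide; open, the fingers measure 117 mm over their backs; the gripper's body (75 mm by 190 mm) begins 51 mm behind the grasp point.
Start: joints at [1.346, 0.321, -0.07, 1.45, 0.023, 1.371, -0.057], TCP at [0.154, -0.632, 0.223] pointing down, gripper open.
Joint ranges: [-2.86, 2.86], [-0.3, 2.09], [-1.38, 1.24], [0.06, 2.45], [-1.56, 4.7], [0.09, 2.05], [-2.69, 2.69]. Speed limits (rad/s): [2.57, 2.57, 3.14, 3.14, 3.14, 3.14, 3.14].

### API

Orientations are given as a rotation vector (axis times angle).
In Python, from bench import ctrl, vision, close_job gives the robot as it stands. The module is installed in compiled form; this text tells all that it offers.
- The arm moves only by the tool servo_tool, never from a script. Its argument "commands" is a list that holds one entry, the list of rows, each a list of 7 numbers: the turn, a rotation vector about the tool's x, y, z in degrees, then the shift along the tool's x, y, z in mm, then the finger opening in mm, from 0 to 87. In form: [[[wx, wy, wz, x, y, z, grip], ...]]. A call has 1 to 5 rows; each row is the pose to reach, as a shift and turn from the pose commanded when the call began, along the tool's axes at that moment; what a row does not reach only later rows make up. A row lasts 1/8 s, in which the tool goes at most 62.5 mm and 10.7 degrees, less where a joint would pass 70% of its speed; a pose out of reach is approached as far as the arm can. A call with a gripper value outside its range is refused whole. The fingers move at their own pace and stop on an object; "newtons" is the grip in N (left out, the last holds). Time passes only in rows, so rows that repeat a pose let the fingers close. It gives the time, the measured TCP pose, the force and the opening at its end, in the units of the state.
- ctrl.get_state(): the state, without advancing time (a new reading comes with each control period).
- vision.get_image(name): name is "scene" or "top" or "wrist"; returns the picture (480x640x3 uint8, red, green, blue); there is no depth.
- vision.camera_info(name): a dict with "fov_y" (degrees; the focal length in pixels is half the picture's height over the tangent of half this angle, whatever the lens; pixels are square), "cx", "cy" (the principal point, pixels), "pose" (4x4, takes a point from camera to world coordinates). Camera axes: x right, y down, z forward; pixel columns grow to the right and rows downward; lengths in m; the calibration is good to about 2 mm. A picture is of the moment at which its call begins: read the wrist's pose just before it. camera_info takes no time and is no camera call; for the wrist camera it gives the pose at the moment of the call.
- close_job(): hands the job in, once; it reports no verdict.
The state is a dict: "time": time; "joint_positions": joint angles; "qd": joint speeds; "joint_torque": joint torques, N m; "position": TCP position; "tool_rot": TCP orientation; "ft_force": force on the tool from outside, world axes, zero at the start; "torque": the same for the moment, N m; "grip_width": opening from 0.0 (shut) to 1.0 (fully open).
Only numpy, scipy, OpenCV 4.12 (cv2) and the standard library are available. Lean on these libraries where they do the work, as an engineer would, in place of code of your own. Each camera call takes 0.05 s, during which the arm holds its last target. There are 200 camera calls.

### The job

Take the straightedge by its grip and, moving the wooden lamp feet only with it (never with the gripper), sweep them all together into one bunch just in front of the carton's open side, within 10 cm of it and none yet inside, then push the bunch right into the back part of the carton. Stand the tin of screws in the carton too, well inside so that the lid's tab can drop clear of everything, then swing the lid fully shut with its tab behind the corner rims, and only then stand the two pattern weights on it, one in the middle of the half nearer the robot and one in the middle of the farther half. Finish with the straightedge back on its cork rest, standing on its base along the pad, and leave the other things on the table alone.

Things in the scene. Friction and masses are not known exactly. Their poses are not given: they have to be found in the camera images.
- carton: fixed cardboard carton, 240 mm (x) by 180 mm (y), walls 62 mm tall, 5 mm thick; origin at the centre of its underside. Its +y side (y = +90 mm) is open, with no wall or sill: the floor is level with the table. Only a 12 mm wide strip (the rim) stands at each end there, inside the side walls, leaving a 206 mm opening centred on x = 0. The lid is hinged on the -y wall; lid up, the top is open
- lid (a joint): hinge of the carton's lid, rad: 0 shut, 1.57 upright, stands open at 1.60 to 1.75 at the start (leaning a little away from the open side), stop at 1.85. The crease is stiff: the lid stays where it is left (about 1 N at its free edge moves it) and must be pressed right down.
- lid_hinge (a point): middle of the lid's hinge line, 62 mm above the table, at y = -90 mm in the carton's frame; the hinge line runs along the carton's x
- lid_edge (a point): middle of the lid's free edge on its outer face (top when shut), 180 mm from the hinge line. The lid is 4 mm thick, 240 mm wide, 182 mm long; a tab 52 mm deep hangs from its inner face 166 mm from the hinge and drops behind the rim strips when the lid shuts (then at y = 74 to 78 mm in the carton's frame, 10 mm off the floor)
- lid_end_a (a point): place for a weight: on the lid's outer face, midway between hinge and free edge, 65 mm from its middle towards the carton's -x end; 66 mm above the table when the lid is shut
- lid_end_b (a point): the same, 65 mm towards the carton's +x end
- straightedge: loose straightedge, 0.32 kg, standing on its base: an aluminium bar 170 mm long (its x), 26 mm wide (its y), 22 mm tall, with a wooden grip rising from its middle, 70 mm long (along x), 18 mm thick (across y), its top 78 mm above the underside; origin at the centre of the underside, z up. Starts on its rest
- rest: fixed cork pad for the straightedge, 220 mm (its x) by 70 mm, 3 mm thick; origin at the centre of its underside
- tin: loose round metal tin of screws, closed, 41 mm across, 30 mm tall, 0.12 kg; origin at the centre of its underside, z up
- weight1: one of two alike: loose dark steel pattern weight, 0.45 kg: a disc 54 mm across and 22 mm tall with an upright knob 22 mm across on it, 56 mm tall in all; origin at the centre of its underside, z up
- weight2: the other, same as weight1
- foot1: one of the four to six loose lamp feet (the absent ones read None): turned pale wood, a disc 36 mm across and 14 mm tall with a boss 22 mm across on it, 24 mm tall in all, about 30 g; origin at the centre of its underside, z up
- foot2: one of the four to six loose lamp feet (the absent ones read None): turned pale wood, a disc 36 mm across and 14 mm tall with a boss 22 mm across on it, 24 mm tall in all, about 30 g; origin at the centre of its underside, z up
- foot3: one of the four to six loose lamp feet (the absent ones read None): turned pale wood, a disc 36 mm across and 14 mm tall with a boss 22 mm across on it, 24 mm tall in all, about 30 g; origin at the centre of its underside, z up
- foot4: one of the four to six loose lamp feet (the absent ones read None): turned pale wood, a disc 36 mm across and 14 mm tall with a boss 22 mm across on it, 24 mm tall in all, about 30 g; origin at the centre of its underside, z up
- foot5: one of the four to six loose lamp feet (the absent ones read None): turned pale wood, a disc 36 mm across and 14 mm tall with a boss 22 mm across on it, 24 mm tall in all, about 30 g; origin at the centre of its underside, z up
- foot6: one of the four to six loose lamp feet (the absent ones read None): turned pale wood, a disc 36 mm across and 14 mm tall with a boss 22 mm across on it, 24 mm tall in all, about 30 g; origin at the centre of its underside, z up
- mug: bystander: white open cup, 76 mm across, 85 mm tall; leave it alone
- tape: bystander: roll of paper tape lying flat, 72 mm across, 25 mm tall; leave it alone
- glue: bystander: white bottle 56 mm across, 90 mm tall; leave it alone
- jar: bystander: glass jar 70 mm across, 80 mm tall, steel cap; leave it alone
- brush: bystander: brush lying on the table; leave it alone
- spool: bystander: dark wooden spool 52 mm across, 55 mm tall; leave it alone
Things that resemble listed ones, but are neither listed nor needed, are in the scene too. Leave any orange or turquoise look-alike of the weight2 alone.

How it is judged:
By the outcome, as a careful person would: the job done as asked, in the order asked, and still so for the second after the job is handed in, with the robot touching nothing.
Of foot1, foot2, foot3, foot4, foot5, foot6 only 4 to 6 are there at a start; the rules pass over those that are not, and their reading is None.
At some moment in a run one of foot1, foot2, foot3, foot4, foot5, foot6, weight1, weight2, tin may be knocked a few centimetres aside while the robot is not near it.
Once in a run the grip may slacken for a moment while it holds something.
It also fails if it takes over 210 s, if anything falls off the work surface, if the arm or the gripper's body presses on something with over 40 N, if the wrist force passes 120 N, or if a joint passes its speed limit or range.

## Working session

There is one attempt and no reset: what is moved stays moved. The work goes in short steps, Python scripts to look and compute and a tool call to move; the robot and the scene stay as the last step left them, time stands still between calls to the robot, and variables do not carry over. Pictures are saved under pics/ and viewed, about 12 in all and at most 16, crops included, and the job is handed in when it is done.

Besides the shell and the picture viewer there is one more tool, called after ">>>" as name(argument=value, ...), one argument or row to a line, values as JSON. servo_tool: Moves the arm, as the interface text tells. Its arguments: {"type":"object","properties":{"commands":{"type":"array"},"newtons":{"type":"number"}},"required":["commands"]}

```bash
mkdir -p pics
cat > h.py <<'E'
import numpy as np, cv2
from bench import ctrl, vision
from scipy.spatial.transform import Rotation as R
def cam(n):
    i=vision.camera_info(n); f=240/np.tan(np.radians(i['fov_y'])/2); return f,i['cx'],i['cy'],np.array(i['pose'])
def p2w(n,u,v,z=0,c=None):
    f,cx,cy,T=c or cam(n); d=T[:3,:3]@np.array([(u-cx)/f,(v-cy)/f,1]); o=T[:3,3]; return o+d*(z-o[2])/d[2]
def w2p(n,p,c=None):
    f,cx,cy,T=c or cam(n); q=T[:3,:3].T@(np.array(p)-T[:3,3]); return np.array([cx+f*q[0]/q[2],cy+f*q[1]/q[2]])
def snap(n,name):
    c=cam(n); im=vision.get_image(n); cv2.imwrite(f'pics/{name}.png',im[:,:,::-1]); np.savez(f'pics/{name}.npz',f=c[0],cx=c[1],cy=c[2],T=c[3]); return im,c
def load(name):
    d=np.load(f'pics/{name}.npz'); return float(d['f']),float(d['cx']),float(d['cy']),d['T']
def st():
    s=ctrl.get_state(); r=R.from_rotvec(s['tool_rot']); print('t',round(s['time'],2),'p',np.round(s['position'],4),'rv',np.round(s['tool_rot'],3),'F',np.round(s['ft_force'],1),'g',round(s['grip_width']*87,1)); print(np.round(r.as_matrix(),3).tolist()); return s
E
python3 - <<'E'
from h import *
for n in('top','scene'): im,c=snap(n,n+'0'); print(n,np.round(c[3],3).tolist(),c[:3])
s=st(); print(s['joint_positions'])
E
```

```text
top [[0.006, -0.992, 0.122, 0.423], [-1.0, -0.008, -0.013, 0.0], [0.014, -0.122, -0.992, 1.092], [0.0, 0.0, 0.0, 1.0]] (np.float64(532.7023990046793), 326.73916643517424, 244.07782120473823)
scene [[0.504, 0.72, -0.477, 1.13], [0.864, -0.427, 0.267, -0.322], [-0.012, -0.547, -0.837, 1.102], [0.0, 0.0, 0.0, 1.0]] (np.float64(607.549884222242), 317.7530138901152, 234.08763149957417)
t 0.1 p [ 0.1536 -0.6311  0.2216] rv [ 1.033  1.314 -1.031] F [-0.3  0.8 -0.3] g 86.8
[[-0.0, 0.972, 0.237], [0.002, 0.237, -0.972], [-1.0, -0.0, -0.002]]
[ 1.34611808  0.32173458 -0.07008808  1.45156323  0.02257764  1.37081277
 -0.05688386]
```

View pics/top0.png

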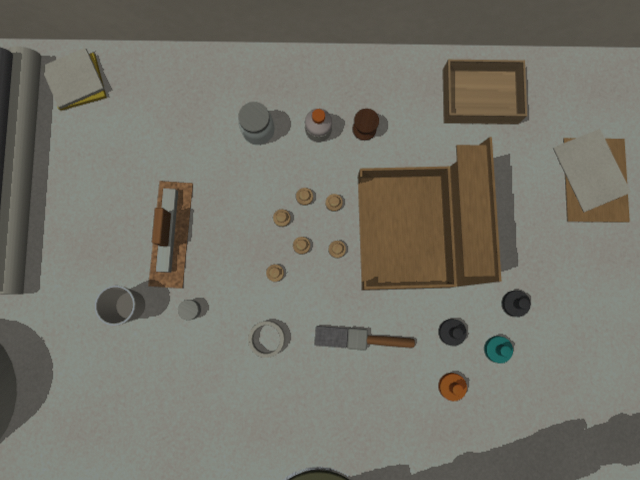

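View pics/scene0.png

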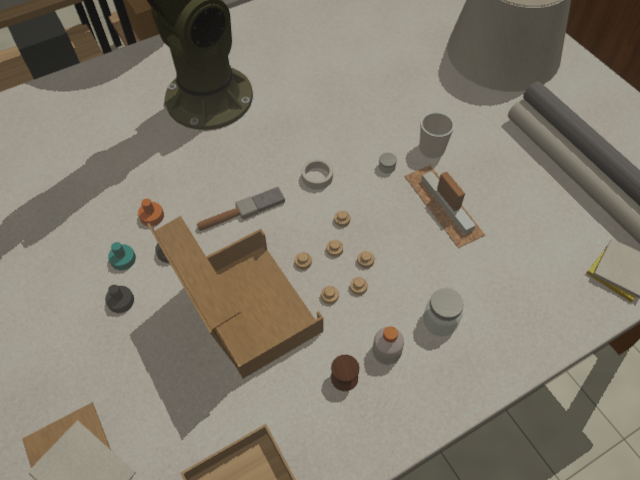

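Run:
```python
import cv2
im=cv2.imread('pics/top0.png')
a=im[130:350,255:535]; cv2.imwrite('pics/c1.png',cv2.resize(a,None,fx=2.8,fy=2.7,interpolation=cv2.INTER_CUBIC))
```

```text
(no output)
```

View pics/c1.png

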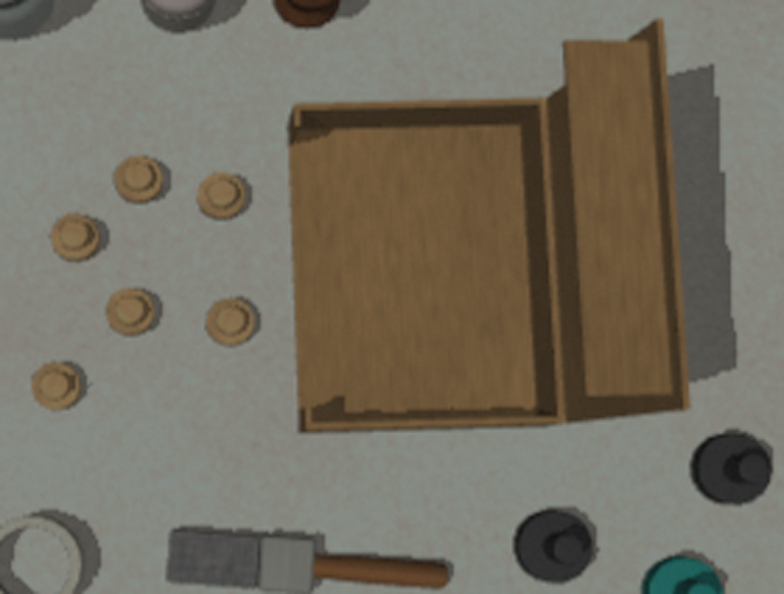

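Run:
```python
from h import *
c=load('top0')
def C(x,y): return 255+x/2.8,130+y/2.7
def P(n,x,y,z,crop=True):
    u,v=C(x,y) if crop else (x,y); p=p2w('top',u,v,z,c); print(n,np.round(p[:2],4)); return p
a=P('rimfront +x',293,104,.062); b=P('hinge +x',547,98,.062); d=P('hinge -x',563,421,.062); e=P('front -x',303,431,.062)
for q,w in((a,b),(d,b),(e,d),(e,a)): print(np.hypot(*(q-w)[:2]), np.degrees(np.arctan2(*(w-q)[[1,0]])))
for n,x,y in(('f1',138,177),('f2',222,193),('f3',75,236),('f4',130,310),('f5',232,320),('f6',56,384)): P(n,x,y,.024)
P('wA',731,468,.011+.011);P('wB',553,545,.022)
P('wAknob',753,467,.056);P('wBknob',572,546,.056)
P('tin',189,308,.030,False)
for q in((160,182),(193,184),(183,287),(149,285)): P('rest',*q,.003,False)
P('edge end',170,189,.025,False);P('edge end',163,271,.025,False);P('grip top',159,207,.081,False);P('grip bot',159,245,.081,False)
P('mug',115,302,.085,False); P('tapeC',268,338,.025,False);P('jar',254,115,.08,False);P('glue',319,118,.09,False);P('spool',366,118,.055,False);P('brush tip',316,336,.01,False);P('brush end',415,342,.01,False);P('turq',499,349,.022,False);P('orange',453,387,.022,False)
P('lidedge top',(660),25,.24);P('lidedge',685,405,.24)
```

```text
rimfront +x [ 0.7018 -0.0776]
hinge +x [ 0.7082 -0.2584]
hinge -x [ 0.4705 -0.2642]
front -x [ 0.4621 -0.0842]
0.18091033226176745 -87.98401888769726
0.23773342584100374 1.4109359175830911
0.1802355947907792 -87.33266983194457
0.23977601628647363 1.5801122139722912
f1 [0.6543 0.0328]
f2 [ 0.6426 -0.0285]
f3 [0.6087 0.0779]
f4 [0.5529 0.0374]
f5 [ 0.546  -0.0362]
f6 [0.4971 0.0897]
wA [ 0.4383 -0.3945]
wB [ 0.381  -0.2652]
wAknob [ 0.4387 -0.3973]
wBknob [ 0.3818 -0.2699]
tin [0.4248 0.2574]
rest [0.6848 0.3339]
rest [0.6812 0.2653]
rest [0.4672 0.2777]
rest [0.4707 0.3466]
edge end [0.6651 0.3062]
edge end [0.4979 0.3131]
grip top [0.617  0.3097]
grip bot [0.5435 0.3065]
mug [0.435  0.3824]
tapeC [0.3671 0.101 ]
jar [0.803 0.132]
glue [0.7946 0.0039]
spool [ 0.8086 -0.0911]
brush tip [0.3708 0.0065]
brush end [ 0.36   -0.1922]
turq [ 0.348  -0.3571]
orange [ 0.274  -0.2638]
lidedge top [ 0.7057 -0.2819]
lidedge [ 0.4723 -0.289 ]
```

```bash
cat >> h.py <<'E'
def plan(wps,step=50,rstep=8,start=None):
    """wps: (x,y,z,yaw_deg,grip_mm[,repeat or step]) tool down; prints calls in tool axes, mm/deg, rounded"""
    if start is None:
        s=st(); m=R.from_rotvec(s['tool_rot']).as_matrix(); start=(*s['position'],np.degrees(np.arctan2(m[1,2],m[0,2])))
    cur=np.array(start,float); rows=[]
    for w in wps:
        t=np.array(w[:4],float); d=t-cur; stp=w[5] if len(w)>5 else step
        if stp<0: rows+=[(cur.copy(),w[4])]*int(-stp); continue
        n=max(1,int(np.ceil(max(np.linalg.norm(d[:3])*1e3/stp,abs(d[3])/rstep))))
        rows+=[(cur+d*k/n,w[4]) for k in range(1,n+1)]; cur=t
    o=np.array(start,float)
    for i in range(0,len(rows),5):
        out=[]
        c,s_=np.cos(np.radians(o[3])),np.sin(np.radians(o[3])); B=np.array([[0,0,-1],[-s_,c,0],[c,s_,0]])
        for p,g in rows[i:i+5]:
            q=np.round(B@(p[:3]-o[:3])*1e3).astype(int).tolist(); a=int(round(-(p[3]-o[3]))); out.append([a,0,0,*q,g])
        o=np.array([*(o[:3]+B.T@np.array(q)/1e3),o[3]-a]); print([out])
    print('end',np.round(o,4))
E
python3 - <<'E'
from h import *
plan([(.2,-.6,.33,-76,87),(.34,-.45,.33,-60,87),(.48,-.2,.33,-40,87),(.55,.1,.25,-15,87),(.581,.308,.14,-2.5,87),(0,0,0,0,87,-2)])
E
```

```text
t 0.1 p [ 0.1536 -0.6311  0.2216] rv [ 1.033  1.314 -1.031] F [-0.3  0.8 -0.3] g 86.8
[[-0.0, 0.972, 0.237], [0.002, 0.237, -0.972], [-1.0, -0.0, -0.002]]
[[[0, 0, 0, -36, 17, -6, 87], [0, 0, 0, -72, 35, -13, 87], [0, 0, 0, -108, 52, -19, 87], [-4, 0, 0, -108, 87, -42, 87], [-7, 0, 0, -108, 121, -64, 87]]]
[[[-3, 0, 0, 0, 37, -18, 87], [-6, 0, 0, 0, 74, -37, 87], [-9, 0, 0, 0, 110, -55, 87], [-13, 0, 0, 0, 147, -86, 87], [-16, 0, 0, 0, 184, -116, 87]]]
[[[-3, 0, 0, 0, 43, -20, 87], [-7, 0, 0, 0, 87, -39, 87], [-10, 0, 0, 0, 130, -59, 87], [-13, 0, 0, 0, 174, -78, 87], [-17, 0, 0, 11, 208, -107, 87]]]
[[[-3, 0, 0, 11, 40, -17, 87], [-7, 0, 0, 23, 81, -34, 87], [-11, 0, 0, 34, 121, -52, 87], [-14, 0, 0, 46, 161, -69, 87], [-18, 0, 0, 57, 202, -86, 87]]]
[[[-3, 0, 0, 12, 44, -4, 87], [-6, 0, 0, 34, 85, -12, 87], [-8, 0, 0, 56, 127, -19, 87], [-11, 0, 0, 78, 168, -26, 87], [-13, 0, 0, 100, 210, -33, 87]]]
[[[-3, 0, 0, 22, 42, 2, 87], [-3, 0, 0, 22, 42, 2, 87], [-3, 0, 0, 22, 42, 2, 87]]]
end [ 0.5809  0.3084  0.1396 -2.3166]
```

>>> servo_tool(
  commands=[
    [[0,0,0,-36,17,-6,87],[0,0,0,-72,35,-13,87],[0,0,0,-108,52,-19,87],[-4,0,0,-108,87,-42,87],[-7,0,0,-108,121,-64,87]],
  ],
)

```text
time: 0.72
position: [0.2569, -0.54, 0.3306]
tool_rot: [0.938, 1.359, -0.938]
ft_force: [-0.0, -0.4, 0.2]
grip_width: 1.001
```

>>> servo_tool(
  commands=[
    [[-3,0,0,0,37,-18,87],[-6,0,0,0,74,-37,87],[-9,0,0,0,110,-55,87],[-13,0,0,0,147,-86,87],[-16,0,0,0,184,-116,87]],
  ],
)

```text
time: 1.35
position: [0.3888, -0.3648, 0.3304]
tool_rot: [0.723, 1.447, -0.723]
ft_force: [0.7, -0.2, 0.8]
grip_width: 0.996
```

>>> servo_tool(
  commands=[
    [[-3,0,0,0,43,-20,87],[-7,0,0,0,87,-39,87],[-10,0,0,0,130,-59,87],[-13,0,0,0,174,-78,87],[-17,0,0,11,208,-107,87]],
  ],
)

```text
time: 1.98
position: [0.4918, -0.1543, 0.3199]
tool_rot: [0.493, 1.512, -0.492]
ft_force: [0.4, -0.5, 0.1]
grip_width: 0.999
```

>>> servo_tool(
  commands=[
    [[-3,0,0,11,40,-17,87],[-7,0,0,23,81,-34,87],[-11,0,0,34,121,-52,87],[-14,0,0,46,161,-69,87],[-18,0,0,57,202,-86,87]],
  ],
)

```text
time: 2.6
position: [0.5404, 0.0589, 0.2622]
tool_rot: [0.248, 1.556, -0.249]
ft_force: [1.0, -1.4, -0.4]
grip_width: 1.001
```

>>> servo_tool(
  commands=[
    [[-3,0,0,12,44,-4,87],[-6,0,0,34,85,-12,87],[-8,0,0,56,127,-19,87],[-11,0,0,78,168,-26,87],[-13,0,0,100,210,-33,87]],
  ],
)

```text
time: 3.22
position: [0.5749, 0.2685, 0.1618]
tool_rot: [0.071, 1.569, -0.071]
ft_force: [0.5, 0.3, 1.0]
grip_width: 1.001
```

>>> servo_tool(
  commands=[
    [[-3,0,0,22,42,2,87],[-3,0,0,22,42,2,87],[-3,0,0,22,42,2,87]],
  ],
)

```text
time: 3.6
position: [0.5808, 0.3082, 0.1405]
tool_rot: [0.031, 1.571, -0.032]
ft_force: [0.1, -0.3, -0.0]
grip_width: 1.001
```

Run:
```python
from h import *
st(); im,c=snap('wrist','w1'); print(np.round(c[3],3).tolist(),c[:3]); 
for p in((.5465,.31,.081),(.6165,.307,.081),(.498,.313,.025),(.665,.306,.025)): print(w2p('',p,c))
```

```text
t 3.6 p [0.5808 0.3082 0.1405] rv [ 0.031  1.571 -0.032] F [ 0.1 -0.3 -0. ] g 87.1
[[-0.0, 0.04, 0.999], [-0.001, 0.999, -0.04], [-1.0, -0.001, -0.0]]
[[0.999, -0.038, -0.011, 0.584], [-0.04, -0.967, -0.25, 0.377], [-0.001, 0.25, -0.968, 0.302], [0.0, 0.0, 0.0, 1.0]] (np.float64(388.9272301578586), 319.25035457802073, 241.63969845728815)
[261.01890386 259.832641  ]
[378.80724949 260.20509388]
[205.86695778 235.85680723]
[433.71490311 236.37085235]
```

View pics/w1.png

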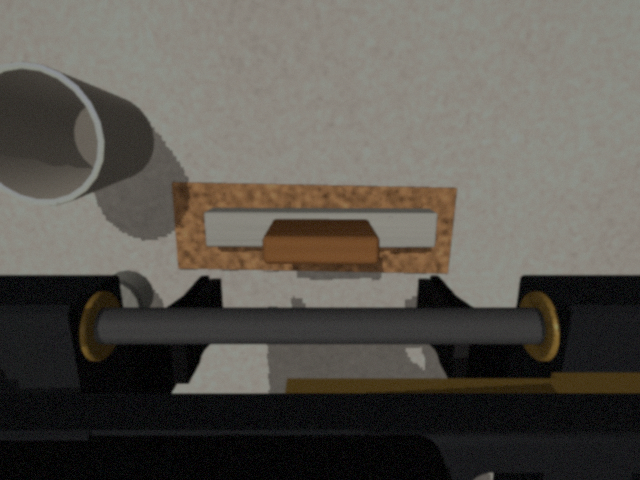

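Run:
```python
from h import *
c=load('w1')
for n,u,v,z in(('gripL',264,250,.081),('gripR',379,250,.081),('barTL',205,210,.025),('barTR',437,211,.025),('barBL',205,247,.025),('barBR',435,247,.025),('r',173,182,.003),('r',456,187,.003),('r',449,273,.003),('r',178,268,.003)): print(n,np.round(p2w('',u,v,z,c),4))
plan([(.581,.3125,.09,-2.5,87),(.581,.3125,.040,-2.5,87,30),(0,0,0,0,87,-1),(0,0,0,0,50,-4)])
```

```text
gripL [0.5487 0.316  0.081 ]
gripR [0.6166 0.3133 0.081 ]
barTL [0.4995 0.3321 0.025 ]
barTR [0.6667 0.3248 0.025 ]
barBL [0.4964 0.3046 0.025 ]
barBR [0.6662 0.2979 0.025 ]
r [0.4708 0.3511 0.003 ]
r [0.6872 0.3387 0.003 ]
r [0.6849 0.2692 0.003 ]
r [0.4656 0.2822 0.003 ]
t 3.65 p [0.5814 0.3073 0.141 ] rv [ 0.032  1.57  -0.033] F [ 0.6 -0.2  0.6] g 87.2
[[0.001, 0.041, 0.999], [-0.001, 0.999, -0.041], [-1.0, -0.001, 0.001]]
[[[0, 0, 0, 25, 3, 0, 87], [0, 0, 0, 51, 5, -1, 87], [0, 0, 0, 76, 5, -1, 87], [0, 0, 0, 101, 5, -1, 87], [0, 0, 0, 101, 5, -1, 87]]]
[[[0, 0, 0, 0, 0, 0, 50], [0, 0, 0, 0, 0, 0, 50], [0, 0, 0, 0, 0, 0, 50], [0, 0, 0, 0, 0, 0, 50]]]
end [ 0.5806  0.3123  0.04   -2.3607]
```

>>> servo_tool(
  commands=[
    [[0,0,0,25,4,1,87],[0,0,0,51,7,2,87],[0,0,0,76,7,2,87],[0,0,0,101,7,2,87],[0,0,0,101,7,2,87]],
  ],
)

```text
time: 4.28
position: [0.5831, 0.3122, 0.0384]
tool_rot: [0.032, 1.572, -0.036]
ft_force: [0.7, 0.0, 0.1]
grip_width: 0.997
```

>>> servo_tool(
  commands=[
    [[0,0,0,0,0,0,50],[0,0,0,0,0,0,50],[0,0,0,0,0,0,50],[0,0,0,0,0,0,50]],
  ],
  newtons=50,
)

```text
time: 4.78
position: [0.5836, 0.3152, 0.041]
tool_rot: [0.032, 1.57, -0.032]
ft_force: [-1.5, -0.4, 6.0]
grip_width: 0.801
```

Run:
```python
from h import *
plan([(.583,.31,.06,-2.5,50,30),(.62,.24,.06,-40,50),(.707,.2,.06,-88,50),(.707,.02,.06,-88,50),(.707,.02,.040,-88,50,30),(.668,.02,.040,-88,50,20),(0,0,0,0,50,-1),(.685,.02,.05,-88,50,30)])
```

```text
t 4.78 p [0.5836 0.3152 0.041 ] rv [ 0.032  1.57  -0.032] F [-1.5 -0.4  6. ] g 69.7
[[0.001, 0.04, 0.999], [0.0, 0.999, -0.04], [-1.0, 0.0, 0.001]]
[[[0, 0, 0, -19, -5, 0, 50], [8, 0, 0, -19, -19, 8, 50], [15, 0, 0, -19, -33, 16, 50], [23, 0, 0, -19, -46, 24, 50], [30, 0, 0, -19, -60, 31, 50]]]
[[[8, 0, 0, 0, -8, 14, 50], [16, 0, 0, 0, -6, 30, 50], [24, 0, 0, 0, -3, 46, 50], [32, 0, 0, 0, -1, 62, 50], [40, 0, 0, 0, 1, 77, 50]]]
[[[8, 0, 0, 0, 12, 11, 50], [16, 0, 0, 0, 24, 22, 50], [16, 0, 0, 0, 10, 65, 50], [16, 0, 0, 0, -4, 108, 50], [16, 0, 0, 0, -17, 151, 50]]]
[[[0, 0, 0, 0, -2, 45, 50], [0, 0, 0, 20, -2, 45, 50], [0, 0, 0, 20, -21, 44, 50], [0, 0, 0, 20, -41, 44, 50], [0, 0, 0, 20, -41, 44, 50]]]
[[[0, 0, 0, -10, 17, 0, 50]]]
end [ 6.84700e-01  2.00000e-02  5.00000e-02 -8.83176e+01]
```

>>> servo_tool(
  commands=[
    [[0,0,0,-19,-5,0,50],[8,0,0,-19,-19,8,50],[15,0,0,-19,-33,16,50],[23,0,0,-19,-46,24,50],[30,0,0,-19,-60,31,50]],
  ],
)

```text
time: 5.4
position: [0.6124, 0.2527, 0.0592]
tool_rot: [0.445, 1.524, -0.445]
ft_force: [-0.1, 0.2, -2.5]
grip_width: 0.8
```

>>> servo_tool(
  commands=[
    [[8,0,0,0,-8,14,50],[16,0,0,0,-6,30,50],[24,0,0,0,-3,46,50],[32,0,0,0,-1,62,50],[40,0,0,0,1,77,50]],
  ],
)

```text
time: 6.02
position: [0.6782, 0.2125, 0.0591]
tool_rot: [0.983, 1.337, -0.982]
ft_force: [0.4, -0.4, -3.1]
grip_width: 0.8
```

>>> servo_tool(
  commands=[
    [[8,0,0,0,12,11,50],[16,0,0,0,24,22,50],[16,0,0,0,10,65,50],[16,0,0,0,-4,108,50],[16,0,0,0,-17,151,50]],
  ],
)

```text
time: 6.65
position: [0.7071, 0.0625, 0.059]
tool_rot: [1.187, 1.223, -1.187]
ft_force: [-0.4, -0.2, -2.9]
grip_width: 0.804
```

Run:
```python
from h import *
st(); snap('top','top1')
```

```text
t 6.65 p [0.7071 0.0625 0.059 ] rv [ 1.187  1.223 -1.187] F [-0.4 -0.2 -2.9] g 70.0
[[0.0, 1.0, 0.03], [-0.0, 0.03, -1.0], [-1.0, 0.0, 0.0]]
```

View pics/top1.png

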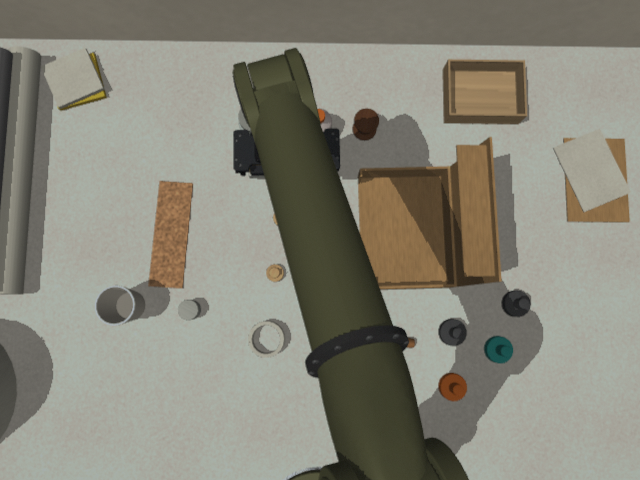

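>>> servo_tool(
  commands=[
    [[0,0,0,0,-1,43,50],[0,0,0,20,-1,43,50],[0,0,0,20,-21,42,50],[0,0,0,20,-41,42,50],[0,0,0,20,-41,42,50]],
  ],
)

```text
time: 7.32
position: [0.6661, 0.0216, 0.0384]
tool_rot: [1.186, 1.224, -1.188]
ft_force: [0.8, -0.2, -2.4]
grip_width: 0.799
```

Run:
```python
from h import *
plan([(.685,.02,.05,-88,50,30),(.685,.02,.11,-88,50),(.457,.085,.11,-88,50),(.457,.085,.040,-88,50,40),(0,0,0,0,50,-1),(.485,.085,.040,-88,50,15),(0,0,0,0,50,-1),(.465,.085,.05,-88,50,30),(.465,.1,.11,-70,50),(.49,.165,.13,-35,50),(.582,.165,.11,2,50),(0,0,0,0,50,-2)])
```

```text
t 7.33 p [0.6661 0.0216 0.0384] rv [ 1.186  1.224 -1.188] F [ 0.8 -0.2 -2.4] g 69.6
[[-0.001, 1.0, 0.03], [-0.0, 0.03, -1.0], [-1.0, -0.001, 0.0]]
[[[0, 0, 0, -12, 19, 2, 50], [0, 0, 0, -42, 19, 2, 50], [0, 0, 0, -72, 19, 2, 50], [0, 0, 0, -72, -26, -12, 50], [0, 0, 0, -72, -72, -27, 50]]]
[[[0, 0, 0, 0, -45, -14, 50], [0, 0, 0, 0, -90, -28, 50], [0, 0, 0, 0, -135, -43, 50], [0, 0, 0, 35, -135, -43, 50], [0, 0, 0, 70, -135, -43, 50]]]
[[[0, 0, 0, 0, 0, 0, 50], [0, 0, 0, 0, 14, 1, 50], [0, 0, 0, 0, 28, 1, 50], [0, 0, 0, 0, 28, 1, 50], [0, 0, 0, -10, 8, 1, 50]]]
[[[-6, 0, 0, -20, 0, -5, 50], [-12, 0, 0, -40, 0, -10, 50], [-18, 0, 0, -60, 0, -15, 50], [-25, 0, 0, -64, 6, -28, 50], [-32, 0, 0, -68, 11, -41, 50]]]
[[[-7, 0, 0, -4, 12, -8, 50], [-14, 0, 0, -8, 23, -16, 50], [-21, 0, 0, -12, 34, -24, 50], [-29, 0, 0, -8, 50, -14, 50], [-36, 0, 0, -4, 65, -4, 50]]]
[[[-7, 0, 0, 4, 6, 17, 50], [-15, 0, 0, 8, 12, 35, 50], [-22, 0, 0, 12, 19, 52, 50], [-22, 0, 0, 12, 19, 52, 50], [-22, 0, 0, 12, 19, 52, 50]]]
end [0.5821 0.1651 0.1104 1.7329]
```

>>> servo_tool(
  commands=[
    [[0,0,0,-12,19,2,50],[0,0,0,-42,19,2,50],[0,0,0,-72,19,2,50],[0,0,0,-72,-26,-12,50],[0,0,0,-72,-72,-27,50]],
  ],
)

```text
time: 7.95
position: [0.5949, 0.0469, 0.1111]
tool_rot: [1.189, 1.222, -1.186]
ft_force: [0.1, 0.8, -1.8]
grip_width: 0.799
```

>>> servo_tool(
  commands=[
    [[0,0,0,0,-45,-14,50],[0,0,0,0,-90,-28,50],[0,0,0,0,-135,-43,50],[0,0,0,35,-135,-43,50],[0,0,0,70,-135,-43,50]],
  ],
)

```text
time: 8.57
position: [0.46, 0.0856, 0.0413]
tool_rot: [1.188, 1.22, -1.183]
ft_force: [0.6, -0.8, -3.2]
grip_width: 0.8
```

>>> servo_tool(
  commands=[
    [[0,0,0,0,0,0,50],[0,0,0,0,14,1,50],[0,0,0,0,28,1,50],[0,0,0,0,28,1,50],[0,0,0,-10,8,1,50]],
  ],
)

```text
time: 9.2
position: [0.467, 0.0844, 0.0505]
tool_rot: [1.188, 1.224, -1.188]
ft_force: [-1.3, -0.5, -2.1]
grip_width: 0.799
```

>>> servo_tool(
  commands=[
    [[-6,0,0,-20,0,-5,50],[-12,0,0,-40,0,-10,50],[-18,0,0,-60,0,-15,50],[-25,0,0,-64,6,-28,50],[-32,0,0,-68,11,-41,50]],
  ],
)

```text
time: 9.82
position: [0.4765, 0.1257, 0.1192]
tool_rot: [0.763, 1.432, -0.763]
ft_force: [-0.4, -0.1, -2.7]
grip_width: 0.801
```

>>> servo_tool(
  commands=[
    [[-7,0,0,-4,12,-8,50],[-14,0,0,-8,23,-16,50],[-21,0,0,-12,34,-24,50],[-29,0,0,-8,50,-14,50],[-36,0,0,-4,65,-4,50]],
  ],
)

```text
time: 10.45
position: [0.5286, 0.165, 0.1228]
tool_rot: [0.274, 1.553, -0.275]
ft_force: [-0.4, -0.2, -3.7]
grip_width: 0.798
```

>>> servo_tool(
  commands=[
    [[-7,0,0,4,6,17,50],[-15,0,0,8,12,35,50],[-22,0,0,12,19,52,50],[-22,0,0,12,19,52,50],[-22,0,0,12,19,52,50]],
  ],
)

```text
time: 11.08
position: [0.5827, 0.1648, 0.1105]
tool_rot: [-0.022, 1.572, 0.022]
ft_force: [0.3, 0.4, -2.8]
grip_width: 0.802
```

Run:
```python
from h import *
st(); a,_=snap('top','top2'); b,_=snap('scene','scene2'); 
cv2.imwrite('pics/s2.png',np.hstack([a[100:320,220:520],b[160:380,220:520]])[:,:,::-1])
```

```text
t 11.07 p [0.5827 0.1648 0.1105] rv [-0.022  1.572  0.022] F [ 0.3  0.4 -2.8] g 69.7
[[-0.001, -0.028, 1.0], [-0.0, 1.0, 0.028], [-1.0, -0.0, -0.001]]
```

View pics/s2.png

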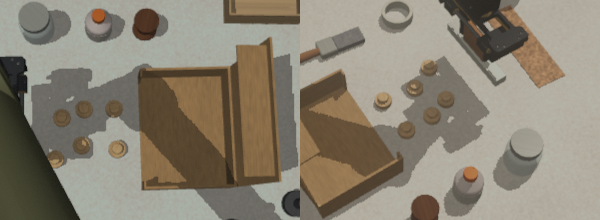

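Run:
```python
from h import *
c=load('top2')
for u,v in((282,217),(304,208.5),(334,208),(301.5,244.5),(338,248),(275,259)): print(np.round(p2w('',u,v,.022,c)[:2],4))
plan([(.582,.135,.07,2,50,40),(.578,.135,.0405,2,50,30),(.578,.055,.0405,2,50,25),(.578,.018,.0405,2,50,15),(0,0,0,0,50,-1)])
```

```text
[0.6099 0.0777]
[0.6278 0.0331]
[ 0.6294 -0.0281]
[0.5538 0.0373]
[ 0.5473 -0.0366]
[0.524  0.0903]
t 11.18 p [0.5828 0.1648 0.1108] rv [-0.023  1.571  0.022] F [ 0.5 -0.6 -2.6] g 69.7
[[-0.0, -0.029, 1.0], [-0.0, 1.0, 0.029], [-1.0, -0.0, -0.0]]
[[[0, 0, 0, 20, -15, -1, 50], [0, 0, 0, 41, -30, -2, 50], [0, 0, 0, 70, -30, -6, 50], [0, 0, 0, 70, -50, -6, 50], [0, 0, 0, 70, -70, -7, 50]]]
[[[0, 0, 0, 0, -20, 0, 50], [0, 0, 0, 0, -40, -1, 50], [0, 0, 0, 0, -52, -1, 50], [0, 0, 0, 0, -64, -2, 50], [0, 0, 0, 0, -77, -2, 50]]]
[[[0, 0, 0, 0, 0, 0, 50]]]
end [0.5781 0.0176 0.0408 1.6532]
```

>>> servo_tool(
  commands=[
    [[0,0,0,20,-15,-1,50],[0,0,0,41,-30,-2,50],[0,0,0,70,-30,-6,50],[0,0,0,70,-50,-6,50],[0,0,0,70,-70,-7,50]],
  ],
)

```text
time: 11.8
position: [0.5786, 0.0932, 0.0412]
tool_rot: [-0.024, 1.57, 0.023]
ft_force: [0.0, 0.5, -1.8]
grip_width: 0.797
```

>>> servo_tool(
  commands=[
    [[0,0,0,0,-15,0,50],[0,0,0,0,-30,-1,50],[0,0,0,0,-42,-1,50],[0,0,0,0,-52,-2,50],[0,0,0,0,-52,-2,50]],
  ],
)

```text
time: 12.42
position: [0.5781, 0.0411, 0.0404]
tool_rot: [-0.023, 1.571, 0.021]
ft_force: [0.2, 0.1, -2.2]
grip_width: 0.802
```

Run:
```python
from h import *
st(); a,_=snap('top','top3'); b,_=snap('scene','scene3'); 
cv2.imwrite('pics/s3.png',cv2.resize(np.hstack([a[150:310,250:400],b[200:360,270:470]]),None,fx=2.2,fy=2.2)[:,:,::-1])
```

```text
t 12.43 p [0.5781 0.0411 0.0404] rv [-0.023  1.571  0.021] F [ 0.2  0.1 -2.2] g 69.8
[[-0.0, -0.028, 1.0], [-0.001, 1.0, 0.028], [-1.0, -0.001, -0.0]]
```

View pics/s3.png

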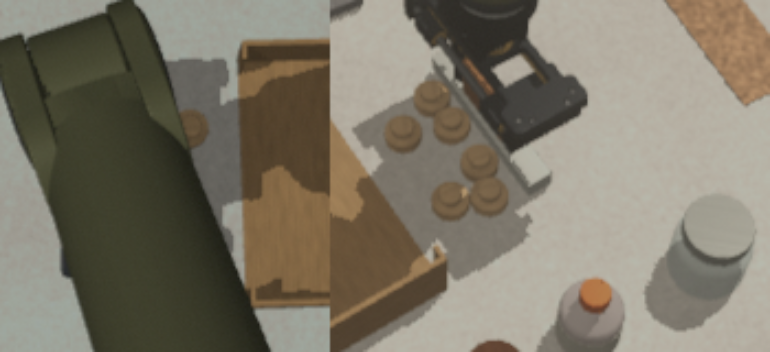

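Run:
```python
from h import *
c=load('scene3')
for n,u,v in (('f6',432,90),('f5',403,125),('f4',452,117),('f3',479,154),('f1',490,187),('f2',451,193)): print(n,np.round(p2w('',270+(u-330)/2.2,200+v/2.2,.024,c)[:2],4))
```

```text
f6 [0.5288 0.0106]
f5 [ 0.5486 -0.0325]
f4 [0.5645 0.0117]
f3 [0.6118 0.0128]
f1 [0.6466 0.0034]
f2 [ 0.6338 -0.0304]
```

>>> servo_tool(
  commands=[
    [[0,0,0,0,-10,0,50],[0,0,0,0,-20,0,50],[0,0,0,0,-20,0,50],[0,0,0,0,-20,0,50]],
  ],
)

```text
time: 13.02
position: [0.5787, 0.0221, 0.0405]
tool_rot: [-0.023, 1.571, 0.023]
ft_force: [-0.1, 0.3, -2.8]
grip_width: 0.799
```

Run:
```python
from h import *
st(); b,_=snap('scene','scene4'); 
cv2.imwrite('pics/s4.png',cv2.resize(b[200:360,200:440],None,fx=3,fy=3,interpolation=cv2.INTER_CUBIC)[:,:,::-1])
```

```text
t 13.03 p [0.5787 0.0221 0.0405] rv [-0.023  1.571  0.023] F [-0.1  0.3 -2.8] g 69.5
[[-0.0, -0.029, 1.0], [-0.0, 1.0, 0.029], [-1.0, -0.0, -0.0]]
```

View pics/s4.png

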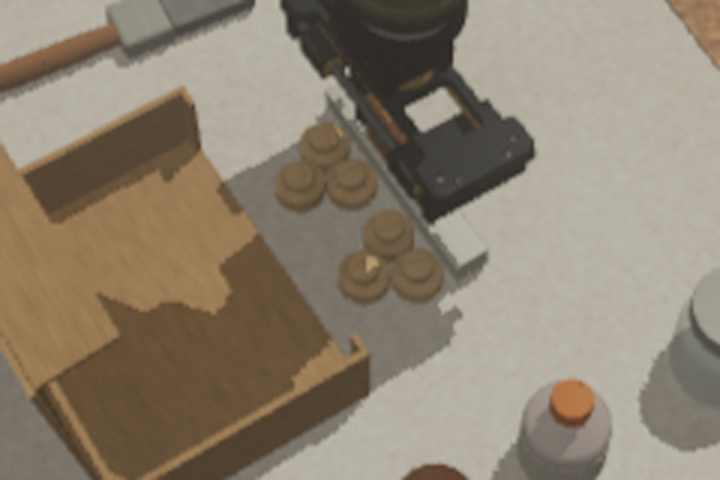

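>>> servo_tool(
  commands=[
    [[0,0,0,0,-25,0,50],[0,0,0,0,-50,0,50],[0,0,0,0,-75,1,50],[0,0,0,0,-100,1,50],[0,0,0,0,-125,1,50]],
  ],
)

```text
time: 13.7
position: [0.5836, -0.102, 0.0407]
tool_rot: [-0.023, 1.57, 0.025]
ft_force: [0.2, 0.9, -2.6]
grip_width: 0.797
```

>>> servo_tool(
  commands=[
    [[0,0,0,0,-15,0,50],[0,0,0,0,-30,0,50],[0,0,0,0,-45,0,50],[0,0,0,0,-45,0,50]],
  ],
)

```text
time: 14.2
position: [0.5845, -0.1496, 0.0404]
tool_rot: [-0.022, 1.571, 0.02]
ft_force: [-0.2, -0.1, -3.1]
grip_width: 0.8
```

Run:
```python
from h import *
st(); b,_=snap('scene','scene5'); 
cv2.imwrite('pics/s5.png',cv2.resize(b[200:380,170:410],None,fx=3,fy=3,interpolation=cv2.INTER_CUBIC)[:,:,::-1])
```

```text
t 14.2 p [ 0.5845 -0.1496  0.0404] rv [-0.022  1.571  0.02 ] F [-0.2 -0.1 -3.1] g 69.6
[[-0.0, -0.027, 1.0], [-0.001, 1.0, 0.027], [-1.0, -0.001, -0.0]]
```

View pics/s5.png

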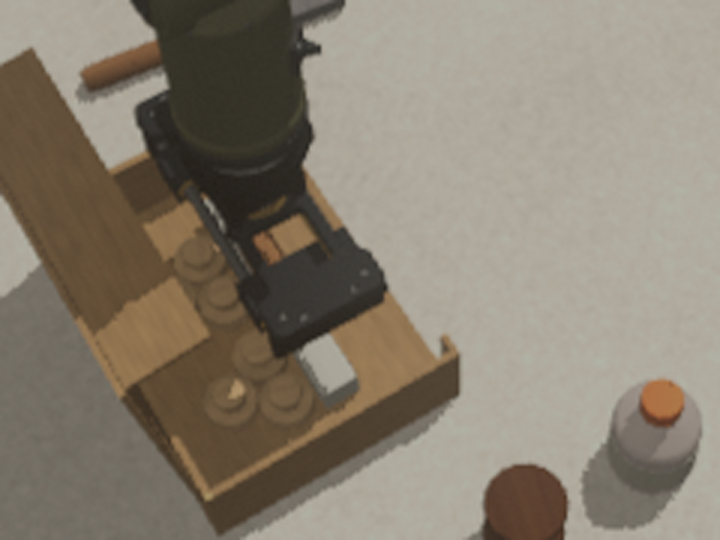

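>>> servo_tool(
  commands=[
    [[0,0,0,0,-10,0,50],[0,0,0,0,-20,0,50],[0,0,0,0,-20,0,50]],
  ],
)

```text
time: 14.62
position: [0.5851, -0.1693, 0.0404]
tool_rot: [-0.022, 1.571, 0.021]
ft_force: [0.0, 0.5, -3.3]
grip_width: 0.8
```

Run:
```python
from h import *
plan([(.5845,-.15,.042,1.5,50,20),(.579,.0,.045,1.5,50),(.579,.06,.08,1.5,50),(.578,.21,.12,-1,50),(.577,.309,.1,-3,50),(0,0,0,0,50,-1)])
```

```text
t 14.62 p [ 0.5851 -0.1693  0.0404] rv [-0.022  1.571  0.021] F [ 0.   0.5 -3.3] g 69.6
[[-0.0, -0.027, 1.0], [-0.001, 1.0, 0.027], [-1.0, -0.001, -0.0]]
[[[0, 0, 0, -2, 19, 0, 50], [0, 0, 0, -2, 57, 0, 50], [0, 0, 0, -3, 94, -1, 50], [0, 0, 0, -4, 132, -1, 50], [0, 0, 0, -5, 169, -1, 50]]]
[[[0, 0, 0, -17, 30, 0, 50], [0, 0, 0, -35, 60, 1, 50], [1, 0, 0, -45, 98, 2, 50], [1, 0, 0, -55, 135, 3, 50], [2, 0, 0, -65, 173, 4, 50]]]
[[[1, 0, 0, -10, 37, -1, 50], [1, 0, 0, -3, 70, -2, 50], [2, 0, 0, 4, 103, -2, 50], [3, 0, 0, 10, 136, -3, 50], [3, 0, 0, 10, 136, -3, 50]]]
end [ 0.5767  0.3087  0.1004 -3.4266]
```

>>> servo_tool(
  commands=[
    [[0,0,0,-2,19,0,50],[0,0,0,-2,57,0,50],[0,0,0,-3,94,-1,50],[0,0,0,-4,132,-1,50],[0,0,0,-5,169,-1,50]],
  ],
)

```text
time: 15.25
position: [0.5788, 0.0049, 0.0459]
tool_rot: [-0.024, 1.57, 0.025]
ft_force: [0.7, 0.2, -2.7]
grip_width: 0.805
```

>>> servo_tool(
  commands=[
    [[0,0,0,-17,30,0,50],[0,0,0,-35,60,1,50],[1,0,0,-45,98,2,50],[1,0,0,-55,135,3,50],[2,0,0,-65,173,4,50]],
  ],
)

```text
time: 15.88
position: [0.577, 0.1776, 0.1112]
tool_rot: [0.003, 1.571, -0.003]
ft_force: [1.2, -0.1, -3.2]
grip_width: 0.801
```

>>> servo_tool(
  commands=[
    [[1,0,0,-10,37,-1,50],[1,0,0,-3,70,-2,50],[2,0,0,4,103,-2,50],[3,0,0,10,136,-3,50],[3,0,0,10,136,-3,50]],
  ],
)

```text
time: 16.5
position: [0.5723, 0.3165, 0.1003]
tool_rot: [0.042, 1.573, -0.037]
ft_force: [-1.5, -0.8, -2.5]
grip_width: 0.803
```

Run:
```python
from h import *
plan([(.577,.309,.05,-3.3,50,25),(.577,.309,.0425,-3.3,50,8),(0,0,0,0,50,-2),(0,0,0,0,87,-3),(.577,.309,.1,-3.3,87,30),(.50,.285,.13,-3,87),(.425,.257,.11,0,87)])
a,c=snap('top','top4'); b,_=snap('wrist','w4')
cv2.imwrite('pics/s6.png',np.hstack([cv2.resize(a[130:310,100:520],None,fx=1.5,fy=1.5),])[:,:,::-1]); cv2.imwrite('pics/s6.png',np.vstack([cv2.resize(a[100:350,100:520],(640,381)),cv2.resize(b[0:330,:],(320,165)).repeat(1,0) if 0 else np.pad(cv2.resize(b,(280,210)),((0,0),(0,360),(0,0)))])[:,:,::-1])
```

```text
t 16.5 p [0.5723 0.3165 0.1003] rv [ 0.042  1.573 -0.037] F [-1.5 -0.8 -2.5] g 69.8
[[-0.002, 0.05, 0.999], [0.003, 0.999, -0.05], [-1.0, 0.003, -0.002]]
[[[0, 0, 0, 17, -2, 2, 50], [0, 0, 0, 34, -5, 3, 50], [0, 0, 0, 50, -7, 5, 50], [0, 0, 0, 58, -7, 5, 50], [0, 0, 0, 58, -7, 5, 50]]]
[[[0, 0, 0, 0, 0, 0, 50], [0, 0, 0, 0, 0, 0, 87], [0, 0, 0, 0, 0, 0, 87], [0, 0, 0, 0, 0, 0, 87], [0, 0, 0, -29, 0, 0, 87]]]
[[[0, 0, 0, -29, 0, 0, 87], [0, 0, 0, -44, -14, -38, 87], [0, 0, 0, -59, -28, -76, 87], [-1, 0, 0, -49, -44, -112, 87], [-3, 0, 0, -39, -60, -149, 87]]]
end [0.4251 0.2568 0.1103 0.1183]
```

View pics/s6.png

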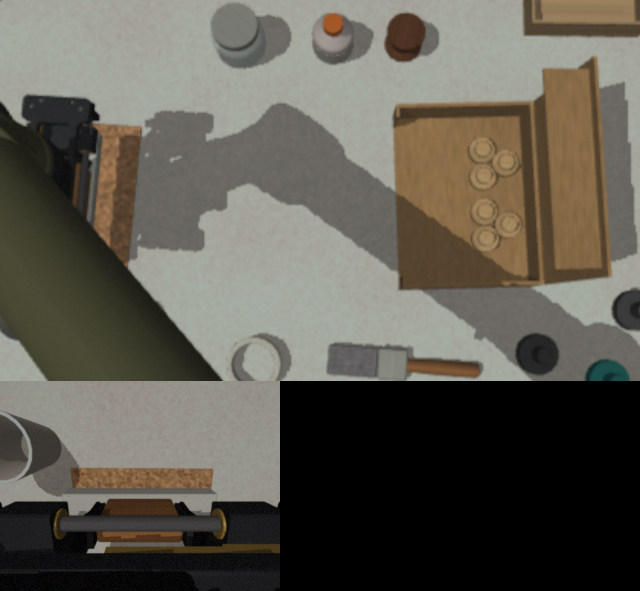

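Run:
```python
from h import *
plan([(.577,.309,.05,-3.3,50,25),(.577,.309,.0425,-3.3,50,8),(0,0,0,0,50,-2),(0,0,0,0,87,-3),(.577,.309,.1,-3.3,87,30),(.50,.285,.13,-3,87),(.425,.257,.11,0,60),(0,0,0,0,60,-2)])
```

```text
t 16.6 p [0.5747 0.3118 0.1005] rv [ 0.043  1.571 -0.044] F [ 1.2 -1.2 -2.8] g 69.7
[[-0.001, 0.055, 0.998], [-0.0, 0.998, -0.055], [-1.0, -0.0, -0.001]]
[[[0, 0, 0, 17, -1, 1, 50], [0, 0, 0, 34, -2, 2, 50], [0, 0, 0, 50, -3, 2, 50], [0, 0, 0, 58, -3, 2, 50], [0, 0, 0, 58, -3, 2, 50]]]
[[[0, 0, 0, 0, 0, 0, 50], [0, 0, 0, 0, 0, 0, 87], [0, 0, 0, 0, 0, 0, 87], [0, 0, 0, 0, 0, 0, 87], [0, 0, 0, -29, 0, 0, 87]]]
[[[0, 0, 0, -29, 0, 0, 87], [0, 0, 0, -44, -14, -37, 87], [0, 0, 0, -59, -28, -75, 87], [-2, 0, 0, -49, -44, -112, 60], [-3, 0, 0, -39, -60, -148, 60]]]
[[[0, 0, 0, 0, 0, 0, 60], [0, 0, 0, 0, 0, 0, 60]]]
end [ 0.4254  0.257   0.1105 -0.1566]
```

>>> servo_tool(
  commands=[
    [[0,0,0,17,0,0,50],[0,0,0,34,0,0,50],[0,0,0,50,0,0,50],[0,0,0,58,0,0,50],[0,0,0,58,0,0,50]],
  ],
)

```text
time: 17.23
position: [0.5758, 0.3105, 0.042]
tool_rot: [0.045, 1.571, -0.045]
ft_force: [0.5, -0.2, -3.4]
grip_width: 0.798
```

>>> servo_tool(
  commands=[
    [[0,0,0,0,0,0,50],[0,0,0,0,0,0,50]],
  ],
)

```text
time: 17.48
position: [0.5763, 0.3106, 0.0428]
tool_rot: [0.046, 1.57, -0.045]
ft_force: [-0.5, -0.4, -3.8]
grip_width: 0.803
```

Run:
```python
from h import *
st()
```

```text
t 17.48 p [0.5763 0.3106 0.0428] rv [ 0.046  1.57  -0.045] F [-0.5 -0.4 -3.8] g 69.9
[[0.001, 0.058, 0.998], [0.0, 0.998, -0.058], [-1.0, 0.0, 0.001]]
```

>>> servo_tool(
  commands=[
    [[0,0,0,1,0,0,50],[0,0,0,1,0,0,87],[0,0,0,1,0,0,87],[0,0,0,1,0,0,87],[0,0,0,-29,0,0,87]],
  ],
)

```text
time: 18.1
position: [0.5744, 0.3092, 0.0694]
tool_rot: [0.043, 1.575, -0.047]
ft_force: [0.3, 0.9, 0.1]
grip_width: 1.001
```

>>> servo_tool(
  commands=[
    [[0,0,0,-29,0,0,87],[0,0,0,-44,-14,-37,87],[0,0,0,-59,-28,-75,87],[-2,0,0,-49,-44,-112,60],[-3,0,0,-39,-60,-148,60]],
  ],
)

```text
time: 18.73
position: [0.4238, 0.2591, 0.1107]
tool_rot: [0.003, 1.569, -0.003]
ft_force: [0.2, 0.6, 1.6]
grip_width: 0.855
```

>>> servo_tool(
  commands=[
    [[0,0,0,0,0,0,60],[0,0,0,0,0,0,60],[0,0,0,0,0,0,60]],
  ],
)

```text
time: 19.1
position: [0.426, 0.2598, 0.1111]
tool_rot: [0.006, 1.57, -0.004]
ft_force: [0.4, 0.9, 0.1]
grip_width: 0.693
```

Run:
```python
from h import *
st(); b,c=snap('wrist','w5'); print(w2p('',(.425,.257,.03),c))
a,c2=snap('top','top5')
```

```text
t 19.1 p [0.426  0.2598 0.1111] rv [ 0.006  1.57  -0.004] F [0.4 0.9 0.1] g 60.3
[[0.001, 0.006, 1.0], [0.001, 1.0, -0.006], [-1.0, 0.001, 0.001]]
[317.10299059 255.00527756]
```

View pics/w5.png

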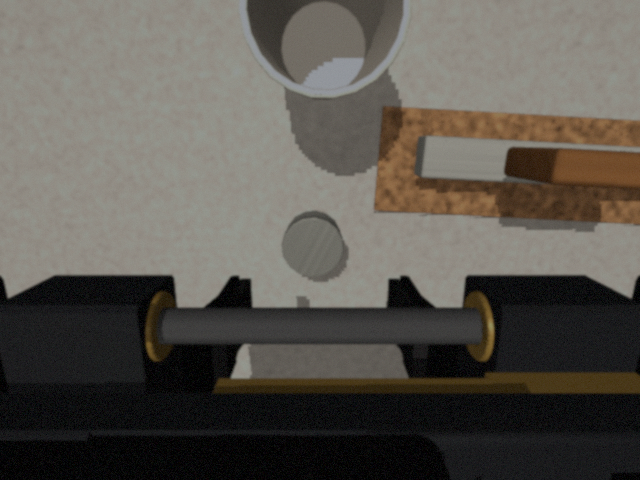

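Run:
```python
from h import *
c=load('w5'); t=p2w('',314,245,.03,c); print(t)
plan([(t[0],t[1],.05,0,60,40),(t[0],t[1],.009,0,60,25),(0,0,0,0,60,-1),(0,0,0,0,25,-4),(t[0],t[1],.10,0,25,50),(.47,.12,.14,0,25),(.56,.0,.16,2,25),(.5845,-.137,.12,2,25),(0,0,0,0,25,-2)])
```

```text
[0.42304415 0.26374868 0.03      ]
t 19.2 p [0.4256 0.2597 0.1108] rv [ 0.005  1.571 -0.004] F [0.2 0.9 0.3] g 60.0
[[0.0, 0.006, 1.0], [0.001, 1.0, -0.006], [-1.0, 0.001, 0.0]]
[[[0, 0, 0, 30, 2, -1, 60], [0, 0, 0, 61, 4, -3, 60], [0, 0, 0, 81, 4, -3, 60], [0, 0, 0, 102, 4, -3, 60], [0, 0, 0, 102, 4, -3, 60]]]
[[[0, 0, 0, 0, 0, 0, 25], [0, 0, 0, 0, 0, 0, 25], [0, 0, 0, 0, 0, 0, 25], [0, 0, 0, 0, 0, 0, 25], [0, 0, 0, -46, 0, 0, 25]]]
[[[0, 0, 0, -45, 0, 0, 25], [0, 0, 0, -55, -36, 12, 25], [0, 0, 0, -65, -72, 24, 25], [0, 0, 0, -75, -108, 36, 25], [0, 0, 0, -85, -143, 48, 25]]]
[[[-1, 0, 0, -5, -30, 23, 25], [-1, 0, 0, -10, -60, 46, 25], [-2, 0, 0, -15, -90, 68, 25], [-2, 0, 0, -20, -120, 91, 25], [-2, 0, 0, -7, -166, 99, 25]]]
[[[0, 0, 0, 13, -45, 7, 25], [0, 0, 0, 27, -91, 14, 25], [0, 0, 0, 27, -91, 14, 25], [0, 0, 0, 27, -91, 14, 25]]]
end [ 0.5845 -0.1367  0.1198  1.6719]
```

>>> servo_tool(
  commands=[
    [[0,0,0,30,2,-1,60],[0,0,0,61,4,-3,60],[0,0,0,81,4,-3,60],[0,0,0,102,4,-3,60],[0,0,0,102,4,-3,60]],
  ],
)

```text
time: 19.82
position: [0.4209, 0.2628, 0.0072]
tool_rot: [0.004, 1.574, -0.005]
ft_force: [0.3, -0.1, 0.2]
grip_width: 0.688
```

>>> servo_tool(
  commands=[
    [[0,0,0,0,0,0,25],[0,0,0,0,0,0,25],[0,0,0,0,0,0,25],[0,0,0,0,0,0,25],[0,0,0,-46,0,0,25]],
  ],
  newtons=35,
)

```text
time: 20.45
position: [0.4192, 0.2613, 0.0523]
tool_rot: [0.002, 1.578, -0.006]
ft_force: [1.3, 0.1, -1.0]
grip_width: 0.456
```

>>> servo_tool(
  commands=[
    [[0,0,0,-45,0,0,25],[0,0,0,-55,-36,12,25],[0,0,0,-65,-72,24,25],[0,0,0,-75,-108,36,25],[0,0,0,-85,-143,48,25]],
  ],
)

```text
time: 21.08
position: [0.469, 0.1184, 0.1397]
tool_rot: [0.004, 1.571, -0.005]
ft_force: [0.7, 1.0, -1.5]
grip_width: 0.452
```

>>> servo_tool(
  commands=[
    [[-1,0,0,-5,-30,23,25],[-1,0,0,-10,-60,46,25],[-2,0,0,-15,-90,68,25],[-2,0,0,-20,-120,91,25],[-2,0,0,-7,-166,99,25]],
  ],
)

```text
time: 21.7
position: [0.5692, -0.0462, 0.1475]
tool_rot: [-0.025, 1.567, 0.026]
ft_force: [0.7, 0.0, -1.4]
grip_width: 0.454
```

>>> servo_tool(
  commands=[
    [[0,0,0,13,-45,7,25],[0,0,0,27,-91,14,25],[0,0,0,27,-91,14,25],[0,0,0,27,-91,14,25]],
  ],
)

```text
time: 22.2
position: [0.5834, -0.1365, 0.1191]
tool_rot: [-0.022, 1.571, 0.024]
ft_force: [-0.5, 1.7, -0.5]
grip_width: 0.456
```

Run:
```python
from h import *
plan([(.5845,-.136,.05,2,25,40),(.5845,-.136,.0095,2,25,20),(0,0,0,0,25,-1),(0,0,0,0,60,-3),(.5845,-.136,.10,2,60,30),(.5845,-.136,.10,2,60,-1)])
```

```text
t 22.2 p [ 0.5834 -0.1365  0.1191] rv [-0.022  1.571  0.024] F [-0.5  1.7 -0.5] g 39.7
[[-0.001, -0.029, 1.0], [0.001, 1.0, 0.029], [-1.0, 0.001, -0.001]]
[[[0, 0, 0, 35, 0, 1, 25], [0, 0, 0, 69, 0, 1, 25], [0, 0, 0, 83, 0, 1, 25], [0, 0, 0, 96, 0, 1, 25], [0, 0, 0, 110, 0, 1, 25]]]
[[[0, 0, 0, 0, 0, 0, 25], [0, 0, 0, 0, 0, 0, 60], [0, 0, 0, 0, 0, 0, 60], [0, 0, 0, 0, 0, 0, 60], [0, 0, 0, -23, 0, 0, 60]]]
[[[0, 0, 0, -23, 0, 0, 60], [0, 0, 0, -45, 0, 0, 60], [0, 0, 0, -68, 0, 0, 60], [0, 0, 0, -68, 0, 0, 60]]]
end [ 0.5844 -0.1365  0.1001  1.6803]
```

>>> servo_tool(
  commands=[
    [[0,0,0,35,0,1,25],[0,0,0,69,0,1,25],[0,0,0,83,0,1,25],[0,0,0,96,0,1,25],[0,0,0,110,0,1,25]],
  ],
)

```text
time: 22.82
position: [0.5859, -0.137, 0.01]
tool_rot: [-0.024, 1.568, 0.023]
ft_force: [0.5, -0.1, -1.5]
grip_width: 0.46
```

>>> servo_tool(
  commands=[
    [[0,0,0,0,0,0,25],[0,0,0,0,0,0,60],[0,0,0,0,0,0,60],[0,0,0,0,0,0,60],[0,0,0,-23,0,0,60]],
  ],
)

```text
time: 23.45
position: [0.5832, -0.137, 0.0314]
tool_rot: [-0.022, 1.574, 0.024]
ft_force: [0.4, -0.0, -0.1]
grip_width: 0.681
```

>>> servo_tool(
  commands=[
    [[0,0,0,-50,0,0,60],[0,0,0,-100,0,0,60],[0,0,0,-150,0,0,60],[0,0,0,-200,0,0,60],[0,0,0,-250,0,0,60]],
  ],
)

```text
time: 24.08
position: [0.5846, -0.1371, 0.2847]
tool_rot: [-0.024, 1.57, 0.023]
ft_force: [1.1, -0.3, 0.0]
grip_width: 0.691
```

>>> servo_tool(
  commands=[
    [[0,0,0,-30,0,0,0],[0,0,0,-30,0,0,0],[0,0,0,-30,0,0,0]],
  ],
)

```text
time: 24.45
position: [0.5843, -0.1371, 0.3116]
tool_rot: [-0.023, 1.572, 0.023]
ft_force: [-0.0, -0.2, -0.1]
grip_width: 0.438
```

Run:
```python
from h import *
st(); a,_=snap('scene','scene7'); b,_=snap('top','top7')
cv2.imwrite('pics/s7.png',cv2.resize(np.vstack([a[180:400,120:420],b[110:330,330:630]]),None,fx=1.35,fy=1.35,interpolation=cv2.INTER_CUBIC)[:,:,::-1])
def C(u,v,z):
    a=np.radians(2); return (.5857+u*np.cos(a)-v*np.sin(a), -.171+u*np.sin(a)+v*np.cos(a), z,2)
wp=[(*C(0,-.185,.335),0),(*C(0,-.185,.215),0)]
for t in (105,100,95)+tuple(range(88,-1,-8)):
    r=np.radians(t); wp.append((*C(0,-.09+.15*np.cos(r)-.004*np.sin(r)-.010,.062+.15*np.sin(r)+.004*np.cos(r)),0))
wp+=[(*C(0,.05,.058),0,8),(0,0,0,0,0,-2)]
plan(wp,step=45)
```

```text
t 24.45 p [ 0.5843 -0.1371  0.3116] rv [-0.023  1.572  0.023] F [-0.  -0.2 -0.1] g 38.1
[[-0.001, -0.029, 1.0], [0.0, 1.0, 0.029], [-1.0, 0.0, -0.001]]
t 24.55 p [ 0.584  -0.1372  0.3109] rv [-0.023  1.573  0.024] F [ 0.  -0.4 -0.7] g 30.1
[[-0.003, -0.029, 1.0], [0.001, 1.0, 0.029], [-1.0, 0.001, -0.003]]
[[[0, 0, 0, -5, -44, 0, 0], [0, 0, 0, -10, -88, 1, 0], [0, 0, 0, -14, -131, 1, 0], [0, 0, 0, -19, -175, 1, 0], [0, 0, 0, -24, -219, 2, 0]]]
[[[0, 0, 0, 40, 0, 0, 0], [0, 0, 0, 80, 0, 0, 0], [0, 0, 0, 120, 0, 0, 0], [0, 0, 0, 129, 42, -1, 0], [0, 0, 0, 126, 55, -1, 0]]]
[[[0, 0, 0, -2, 13, 0, 0], [0, 0, 0, -3, 31, 0, 0], [0, 0, 0, -2, 52, 0, 0], [0, 0, 0, 3, 73, 0, 0], [0, 0, 0, 10, 92, 0, 0]]]
[[[0, 0, 0, 10, 19, 0, 0], [0, 0, 0, 23, 36, 0, 0], [0, 0, 0, 37, 50, 0, 0], [0, 0, 0, 54, 63, 0, 0], [0, 0, 0, 72, 74, -1, 0]]]
[[[0, 0, 0, 20, 7, 0, 0], [0, 0, 0, 40, 12, 0, 0], [0, 0, 0, 61, 14, 0, 0], [0, 0, 0, 69, 14, 0, 0], [0, 0, 0, 69, 14, 0, 0]]]
[[[0, 0, 0, 0, 0, 0, 0]]]
end [ 0.5836 -0.1212  0.0579  1.6833]
```

View pics/s7.png

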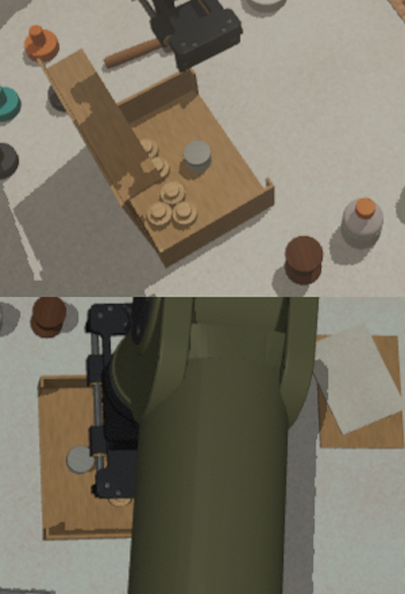

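>>> servo_tool(
  commands=[
    [[0,0,0,-5,-44,0,0],[0,0,0,-10,-88,1,0],[0,0,0,-14,-131,1,0],[0,0,0,-19,-175,1,0],[0,0,0,-24,-219,2,0]],
  ],
)

```text
time: 25.18
position: [0.5927, -0.3573, 0.3351]
tool_rot: [-0.022, 1.573, 0.024]
ft_force: [-0.0, -0.4, 0.3]
grip_width: 0.003
```

>>> servo_tool(
  commands=[
    [[0,0,0,40,0,0,0],[0,0,0,80,0,0,0],[0,0,0,120,0,0,0],[0,0,0,129,42,-1,0],[0,0,0,126,55,-1,0]],
  ],
)

```text
time: 25.8
position: [0.5898, -0.2972, 0.2079]
tool_rot: [-0.023, 1.575, 0.029]
ft_force: [-0.5, 0.1, 0.3]
grip_width: 0.003
```

>>> servo_tool(
  commands=[
    [[0,0,0,-2,13,0,0],[0,0,0,-3,31,0,0],[0,0,0,-2,52,0,0],[0,0,0,3,73,0,0],[0,0,0,10,92,0,0]],
  ],
)

```text
time: 26.42
position: [0.5881, -0.2072, 0.2005]
tool_rot: [-0.024, 1.57, 0.024]
ft_force: [-0.4, -0.6, 0.2]
grip_width: 0.004
```

>>> servo_tool(
  commands=[
    [[0,0,0,10,19,0,0],[0,0,0,23,36,0,0],[0,0,0,37,50,0,0],[0,0,0,54,63,0,0],[0,0,0,72,74,-1,0]],
  ],
)

```text
time: 27.05
position: [0.5846, -0.1345, 0.1271]
tool_rot: [-0.023, 1.571, 0.023]
ft_force: [0.5, 0.0, 0.7]
grip_width: 0.0
```

>>> servo_tool(
  commands=[
    [[0,0,0,20,7,0,0],[0,0,0,40,12,0,0],[0,0,0,61,14,0,0],[0,0,0,69,14,0,0],[0,0,0,69,14,0,0]],
  ],
)

```text
time: 27.68
position: [0.5844, -0.121, 0.0657]
tool_rot: [-0.025, 1.572, 0.021]
ft_force: [-17.4, 3.7, 41.4]
grip_width: 0.005
```

Run:
```python
from h import *
st(); a,_=snap('scene','scene8')
cv2.imwrite('pics/s8.png',cv2.resize(a[180:400,80:420],None,fx=2,fy=2,interpolation=cv2.INTER_CUBIC)[:,:,::-1])
```

```text
t 27.68 p [ 0.5844 -0.121   0.0657] rv [-0.025  1.572  0.021] F [-17.4   3.7  41.4] g 0.4
[[-0.001, -0.029, 1.0], [-0.003, 1.0, 0.029], [-1.0, -0.003, -0.001]]
```

View pics/s8.png

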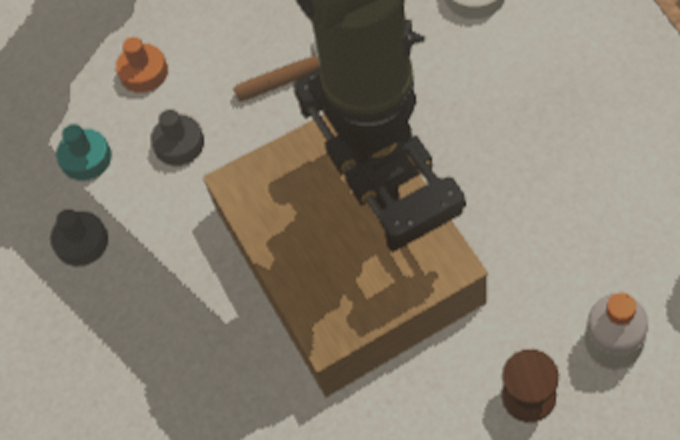

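Run:
```python
from h import *
c=load('scene8')
for n,u,v,z in(('B',168.5,249,.022),('Bk',165.7,239,.056),('A',119.7,297,.022),('Ak',114.5,289,.056)): print(n,np.round(p2w('',u,v,z,c),4))
plan([(.5844,-.121,.13,2,0,40),(.50,-.20,.16,0,60),(.383,-.267,.13,-30,60),(0,0,0,0,60,-2)])
```

```text
B [ 0.3869 -0.2656  0.022 ]
Bk [ 0.3848 -0.263   0.056 ]
A [ 0.4421 -0.3935  0.022 ]
Ak [ 0.4419 -0.3939  0.056 ]
t 27.73 p [ 0.5844 -0.121   0.0657] rv [-0.025  1.572  0.021] F [-17.5   2.7  42.8] g 0.3
[[-0.001, -0.029, 1.0], [-0.003, 1.0, 0.029], [-1.0, -0.003, -0.001]]
[[[0, 0, 0, -32, 0, 0, 0], [0, 0, 0, -64, 0, 0, 0], [0, 0, 0, -74, -25, -29, 60], [1, 0, 0, -84, -51, -58, 60], [2, 0, 0, -94, -76, -87, 60]]]
[[[7, 0, 0, 7, -17, -29, 60], [15, 0, 0, 15, -34, -58, 60], [22, 0, 0, 22, -51, -87, 60], [30, 0, 0, 30, -68, -116, 60], [30, 0, 0, 30, -68, -116, 60]]]
[[[0, 0, 0, 0, 0, 0, 60]]]
end [  0.3832  -0.2668   0.1297 -30.3441]
```

>>> servo_tool(
  commands=[
    [[0,0,0,-32,0,0,0],[0,0,0,-64,0,0,0],[0,0,0,-74,-25,-29,60],[1,0,0,-84,-51,-58,60],[2,0,0,-94,-76,-87,60]],
  ],
)

```text
time: 28.35
position: [0.4983, -0.2009, 0.1529]
tool_rot: [0.005, 1.571, -0.005]
ft_force: [-0.3, -0.2, -0.9]
grip_width: 0.258
```

>>> servo_tool(
  commands=[
    [[7,0,0,7,-17,-29,60],[15,0,0,15,-34,-58,60],[22,0,0,22,-51,-87,60],[30,0,0,30,-68,-116,60],[30,0,0,30,-68,-116,60]],
  ],
)

```text
time: 28.98
position: [0.3801, -0.2686, 0.122]
tool_rot: [0.419, 1.533, -0.42]
ft_force: [0.8, 0.3, -0.4]
grip_width: 0.679
```

>>> servo_tool(
  commands=[
    [[0,0,0,0,0,0,60],[0,0,0,0,0,0,60]],
  ],
)

```text
time: 29.22
position: [0.3842, -0.2665, 0.1236]
tool_rot: [0.413, 1.53, -0.413]
ft_force: [-0.3, 0.8, 0.3]
grip_width: 0.69
```

Run:
```python
from h import *
st(); a,c=snap('wrist','w9'); print(w2p('',(.384,-.266,.056),c))
```

```text
t 29.23 p [ 0.3842 -0.2665  0.1236] rv [ 0.413  1.53  -0.413] F [-0.3  0.8  0.3] g 60.0
[[0.001, 0.503, 0.864], [-0.0, 0.864, -0.503], [-1.0, 0.0, 0.001]]
[318.4983754  256.34024323]
```

View pics/w9.png

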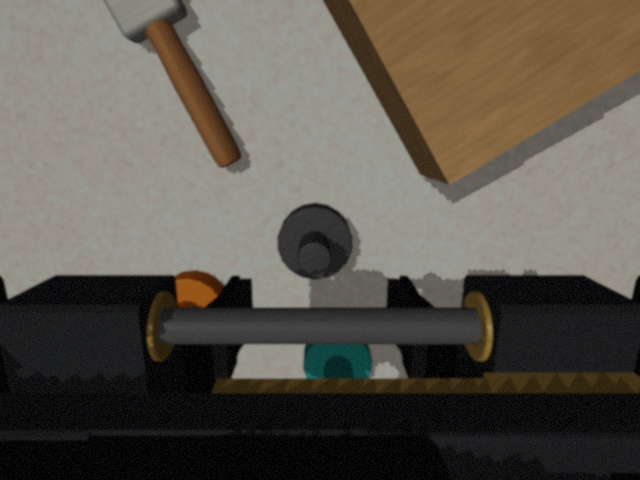

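Run:
```python
from h import *
c=load('w9'); t=p2w('',314,252,.056,c); print(t)
plan([(t[0],t[1],.06,-30,60,40),(t[0],t[1],.028,-30,60,20),(0,0,0,0,60,-1),(0,0,0,0,10,-4),(t[0],t[1],.13,-30,10,50),(.47,-.21,.15,-15,10),(.5207,-.1734,.13,0,10),(0,0,0,0,10,-2)])
```

```text
[ 0.38301271 -0.26221318  0.056     ]
t 29.27 p [ 0.3842 -0.2665  0.1236] rv [ 0.413  1.531 -0.413] F [-0.2  0.1 -0.3] g 60.1
[[0.0, 0.503, 0.864], [-0.0, 0.864, -0.503], [-1.0, 0.0, 0.0]]
[[[0, 0, 0, 32, 2, -2, 60], [0, 0, 0, 64, 3, -3, 60], [0, 0, 0, 80, 3, -3, 60], [0, 0, 0, 96, 3, -3, 60], [0, 0, 0, 96, 3, -3, 60]]]
[[[0, 0, 0, 0, 0, 0, 10], [0, 0, 0, 0, 0, 0, 10], [0, 0, 0, 0, 0, 0, 10], [0, 0, 0, 0, 0, 0, 10], [0, 0, 0, -34, 0, 0, 10]]]
[[[0, 0, 0, -34, 0, 0, 10], [0, 0, 0, -68, 0, 0, 10], [-5, 0, 0, -75, 30, 16, 10], [-10, 0, 0, -82, 59, 32, 10], [-15, 0, 0, -88, 89, 49, 10]]]
[[[-8, 0, 0, 10, 24, 19, 10], [-15, 0, 0, 20, 49, 39, 10], [-15, 0, 0, 20, 49, 39, 10], [-15, 0, 0, 20, 49, 39, 10]]]
end [ 0.5207 -0.1731  0.1296 -0.1978]
```

>>> servo_tool(
  commands=[
    [[0,0,0,32,2,-2,60],[0,0,0,64,3,-3,60],[0,0,0,80,3,-3,60],[0,0,0,96,3,-3,60],[0,0,0,96,3,-3,60]],
  ],
)

```text
time: 29.9
position: [0.3818, -0.2626, 0.0268]
tool_rot: [0.415, 1.532, -0.414]
ft_force: [0.5, 0.1, -0.3]
grip_width: 0.689
```

>>> servo_tool(
  commands=[
    [[0,0,0,0,0,0,10],[0,0,0,0,0,0,10],[0,0,0,0,0,0,10],[0,0,0,0,0,0,10],[0,0,0,-34,0,0,10]],
  ],
  newtons=55,
)

```text
time: 30.52
position: [0.3798, -0.2614, 0.0595]
tool_rot: [0.417, 1.536, -0.413]
ft_force: [-0.4, -0.9, -4.8]
grip_width: 0.233
```

>>> servo_tool(
  commands=[
    [[0,0,0,-34,0,0,10],[0,0,0,-54,0,0,10],[-5,0,0,-54,30,16,10],[-10,0,0,-54,59,32,10],[-15,0,0,-54,89,49,10]],
  ],
)

```text
time: 31.15
position: [0.4698, -0.2092, 0.1144]
tool_rot: [0.207, 1.563, -0.206]
ft_force: [0.5, -0.5, -4.4]
grip_width: 0.231
```

>>> servo_tool(
  commands=[
    [[-8,0,0,0,24,19,10],[-15,0,0,0,49,39,10],[-15,0,0,0,49,39,10],[-15,0,0,0,49,39,10]],
  ],
)

```text
time: 31.65
position: [0.519, -0.1734, 0.1143]
tool_rot: [0.005, 1.573, -0.003]
ft_force: [0.5, -0.9, -3.8]
grip_width: 0.229
```

Run:
```python
from h import *
plan([(.5207,-.1734,.0945,0,10,15),(0,0,0,0,10,-1),(0,0,0,0,50,-3),(.5207,-.1734,.16,0,50,35),(.44,-.30,.16,-25,50),(.4405,-.394,.13,-40,60),(0,0,0,0,60,-2)])
```

```text
t 31.65 p [ 0.519  -0.1734  0.1143] rv [ 0.005  1.573 -0.003] F [ 0.5 -0.9 -3.8] g 19.9
[[-0.003, 0.005, 1.0], [0.001, 1.0, -0.005], [-1.0, 0.001, -0.003]]
[[[0, 0, 0, 10, 0, 1, 10], [0, 0, 0, 20, 0, 2, 10], [0, 0, 0, 20, 0, 2, 10], [0, 0, 0, 20, 0, 2, 50], [0, 0, 0, 20, 0, 2, 50]]]
[[[0, 0, 0, 0, 0, 0, 50], [0, 0, 0, -33, 0, 0, 50], [0, 0, 0, -66, 0, 0, 50], [6, 0, 0, -66, -32, -20, 50], [12, 0, 0, -66, -63, -40, 50]]]
[[[6, 0, 0, 0, -36, -13, 50], [13, 0, 0, 0, -71, -26, 50], [20, 0, 0, 15, -117, -16, 60], [28, 0, 0, 30, -163, -6, 60], [28, 0, 0, 30, -163, -6, 60]]]
[[[0, 0, 0, 0, 0, 0, 60]]]
end [  0.4401  -0.3942   0.1303 -40.287 ]
```

>>> servo_tool(
  commands=[
    [[0,0,0,10,0,1,10],[0,0,0,20,0,1,10],[0,0,0,20,0,1,10],[0,0,0,20,0,1,10]],
  ],
)

```text
time: 32.15
position: [0.5214, -0.1765, 0.1054]
tool_rot: [0.001, 1.57, -0.012]
ft_force: [-22.6, 4.0, 54.7]
grip_width: 0.237
```

>>> servo_tool(
  commands=[
    [[0,0,0,1,0,0,10],[0,0,0,1,0,0,50],[0,0,0,1,0,0,50],[0,0,0,1,0,0,50]],
  ],
)

```text
time: 32.65
position: [0.5205, -0.1743, 0.094]
tool_rot: [0.005, 1.571, -0.005]
ft_force: [0.5, 0.1, -0.8]
grip_width: 0.492
```

>>> servo_tool(
  commands=[
    [[0,0,0,0,0,0,50],[0,0,0,-33,0,0,50],[0,0,0,-66,0,0,50],[6,0,0,-66,-32,-20,50],[12,0,0,-66,-63,-40,50]],
  ],
)

```text
time: 33.28
position: [0.4804, -0.2372, 0.1606]
tool_rot: [0.17, 1.564, -0.171]
ft_force: [0.2, 0.4, 0.2]
grip_width: 0.58
```

>>> servo_tool(
  commands=[
    [[6,0,0,0,-36,-13,50],[13,0,0,0,-71,-26,50],[20,0,0,15,-117,-16,60],[28,0,0,30,-163,-6,60],[28,0,0,30,-163,-6,60]],
  ],
)

```text
time: 33.9
position: [0.4371, -0.3983, 0.1279]
tool_rot: [0.556, 1.502, -0.556]
ft_force: [0.0, 0.3, -0.5]
grip_width: 0.684
```

>>> servo_tool(
  commands=[
    [[0,0,0,0,0,0,60],[0,0,0,0,0,0,60]],
  ],
)

```text
time: 34.15
position: [0.4408, -0.3932, 0.1308]
tool_rot: [0.549, 1.5, -0.548]
ft_force: [0.3, 0.2, -0.6]
grip_width: 0.69
```

Run:
```python
from h import *
st(); a,c=snap('wrist','w10'); print(w2p('',(.4405,-.394,.056),c))
b,_=snap('scene','scene10')
cv2.imwrite('pics/s10.png',np.hstack([a[150:400,150:490],b[180:430,80:380]])[:,:,::-1])
```

```text
t 34.15 p [ 0.4408 -0.3932  0.1308] rv [ 0.549  1.5   -0.548] F [ 0.3  0.2 -0.6] g 60.1
[[0.0, 0.645, 0.764], [0.0, 0.764, -0.645], [-1.0, 0.0, 0.0]]
[319.95276602 254.74080242]
```

View pics/s10.png

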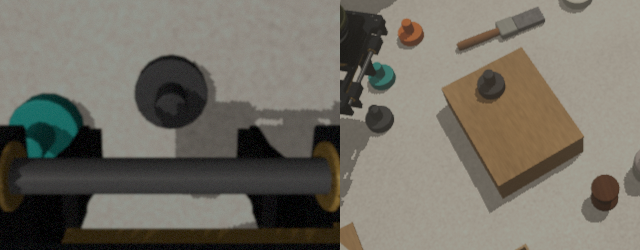

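Run:
```python
from h import *
c=load('scene10'); print(p2w('',230,266.5,.088,c),p2w('',228,256,.122,c))
a,b=.5857-.065,.5857+.065
c=load('w10'); t=p2w('',320,249,.056,c); print(t)
plan([(t[0],t[1],.06,-40,44,40),(t[0],t[1],.028,-40,44,20),(0,0,0,0,44,-1),(0,0,0,0,10,-4),(t[0],t[1],.115,-40,10,50),(.50,-.32,.128,-30,10),(.65,-.20,.128,-5,10),(.6507,-.1688,.125,0,10),(0,0,0,0,10,-2)])
```

```text
[ 0.53006003 -0.18199394  0.088     ] [ 0.52756874 -0.17998336  0.122     ]
[ 0.44295818 -0.39113156  0.056     ]
t 34.25 p [ 0.4406 -0.3936  0.1311] rv [ 0.549  1.499 -0.549] F [ 0.1 -0.1 -0.4] g 60.0
[[0.001, 0.645, 0.764], [-0.001, 0.764, -0.645], [-1.0, 0.0, 0.001]]
[[[0, 0, 0, 36, 2, 0, 44], [0, 0, 0, 71, 3, 0, 44], [0, 0, 0, 87, 3, 0, 44], [0, 0, 0, 103, 3, 0, 44], [0, 0, 0, 103, 3, 0, 44]]]
[[[0, 0, 0, 0, 0, 0, 10], [0, 0, 0, 0, 0, 0, 10], [0, 0, 0, 0, 0, 0, 10], [0, 0, 0, 0, 0, 0, 10], [0, 0, 0, -43, 0, 0, 10]]]
[[[0, 0, 0, -44, 0, 0, 10], [-5, 0, 0, -50, 46, -1, 10], [-10, 0, 0, -57, 92, -2, 10], [-16, 0, 0, -57, 139, 7, 10], [-23, 0, 0, -57, 186, 16, 10]]]
[[[-6, 0, 0, 0, 39, 27, 10], [-12, 0, 0, 0, 79, 54, 10], [-17, 0, 0, 3, 109, 46, 10], [-17, 0, 0, 3, 109, 46, 10], [-17, 0, 0, 3, 109, 46, 10]]]
end [ 0.651  -0.169   0.1251 -0.191 ]
```

>>> servo_tool(
  commands=[
    [[0,0,0,36,2,0,44],[0,0,0,71,3,0,44],[0,0,0,87,3,0,44],[0,0,0,103,3,0,44],[0,0,0,103,3,0,44]],
  ],
)

```text
time: 34.88
position: [0.4415, -0.3921, 0.027]
tool_rot: [0.551, 1.501, -0.55]
ft_force: [0.0, -0.1, 0.6]
grip_width: 0.509
```

>>> servo_tool(
  commands=[
    [[0,0,0,0,0,0,10],[0,0,0,0,0,0,10],[0,0,0,0,0,0,10],[0,0,0,0,0,0,10],[0,0,0,-43,0,0,10]],
  ],
)

```text
time: 35.5
position: [0.4385, -0.3898, 0.0667]
tool_rot: [0.554, 1.509, -0.548]
ft_force: [0.2, 1.2, -3.3]
grip_width: 0.236
```

>>> servo_tool(
  commands=[
    [[0,0,0,-44,0,0,10],[-5,0,0,-50,46,-1,10],[-10,0,0,-57,92,-2,10],[-16,0,0,-57,139,7,10],[-23,0,0,-57,186,16,10]],
  ],
)

```text
time: 36.12
position: [0.5745, -0.2597, 0.1267]
tool_rot: [0.235, 1.56, -0.234]
ft_force: [0.2, -0.6, -3.5]
grip_width: 0.238
```

>>> servo_tool(
  commands=[
    [[-6,0,0,0,39,27,10],[-12,0,0,0,79,54,10],[-17,0,0,3,109,46,10],[-17,0,0,3,109,46,10],[-17,0,0,3,109,46,10]],
  ],
)

```text
time: 36.75
position: [0.6493, -0.1715, 0.1237]
tool_rot: [0.004, 1.573, -0.006]
ft_force: [-0.5, -0.8, -3.6]
grip_width: 0.242
```

>>> servo_tool(
  commands=[
    [[0,0,0,7,0,0,10],[0,0,0,14,0,0,10],[0,0,0,20,0,0,10]],
  ],
)

```text
time: 37.12
position: [0.6502, -0.1712, 0.1037]
tool_rot: [0.005, 1.572, -0.005]
ft_force: [0.6, -0.7, -4.1]
grip_width: 0.236
```

Run:
```python
from h import *
st()
```

```text
t 37.12 p [ 0.6502 -0.1712  0.1037] rv [ 0.005  1.572 -0.005] F [ 0.6 -0.7 -4.1] g 20.6
[[-0.001, 0.007, 1.0], [-0.0, 1.0, -0.007], [-1.0, -0.0, -0.001]]
```

>>> servo_tool(
  commands=[
    [[0,0,0,3,1,0,10],[0,0,0,6,2,0,10],[0,0,0,9,2,0,10],[0,0,0,9,2,0,10]],
  ],
)

```text
time: 37.62
position: [0.6506, -0.1685, 0.0953]
tool_rot: [0.004, 1.571, -0.004]
ft_force: [-0.5, -0.8, -3.6]
grip_width: 0.239
```

>>> servo_tool(
  commands=[
    [[0,0,0,1,0,0,10],[0,0,0,1,0,0,50],[0,0,0,1,0,0,50],[0,0,0,1,0,0,50]],
  ],
)

```text
time: 38.12
position: [0.6513, -0.1686, 0.0954]
tool_rot: [0.004, 1.569, -0.005]
ft_force: [0.5, 0.9, 0.4]
grip_width: 0.494
```

>>> servo_tool(
  commands=[
    [[0,0,0,0,0,0,50],[0,0,0,-40,0,0,50],[0,0,0,-80,0,0,50],[0,0,0,-130,0,0,50],[0,0,0,-150,50,0,50]],
  ],
)

```text
time: 38.75
position: [0.6521, -0.1242, 0.2479]
tool_rot: [0.009, 1.566, -0.015]
ft_force: [1.8, 0.9, -1.0]
grip_width: 0.573
```

>>> servo_tool(
  commands=[
    [[0,0,0,0,50,-20,50],[0,0,0,0,100,-40,50],[0,0,0,0,150,-60,50],[0,0,0,0,200,-80,50],[0,0,0,0,250,-90,50]],
  ],
)

```text
time: 39.38
position: [0.5615, 0.1335, 0.2451]
tool_rot: [0.004, 1.57, -0.005]
ft_force: [0.7, 0.7, 0.8]
grip_width: 0.579
```

>>> servo_tool(
  commands=[
    [[0,0,0,0,0,0,50],[0,0,0,0,0,0,50],[0,0,0,0,0,0,50]],
  ],
)

```text
time: 39.75
position: [0.563, 0.1301, 0.2443]
tool_rot: [0.006, 1.571, -0.007]
ft_force: [-0.4, -0.7, 0.1]
grip_width: 0.572
```

Run:
```python
from h import *
st(); b,_=snap('top','top11'); a,_=snap('scene','scene11'); cv2.imwrite('pics/s11.png',cv2.resize(np.hstack([b[120:370,330:560],a[130:380,120:500]]),None,fx=1.3,fy=1.3,interpolation=cv2.INTER_CUBIC)[:,:,::-1])
```

```text
t 39.75 p [0.563  0.1301 0.2443] rv [ 0.006  1.571 -0.007] F [-0.4 -0.7  0.1] g 49.8
[[-0.0, 0.008, 1.0], [-0.001, 1.0, -0.008], [-1.0, -0.001, -0.0]]
```

View pics/s11.png

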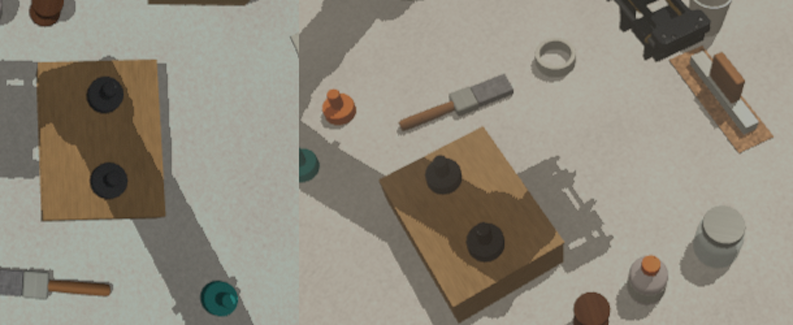

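Run:
```python
from h import *
c=load('top11'); P=lambda u,v,z:p2w('',330+u/1.3,120+v/1.3,z,c)[:2]
q=[P(u,v,.066) for u,v in((37,63),(157,60),(165,216),(41,220))]; C=np.mean(q,0); print(np.round(q,4),C)
for n,u,v in(('far',104,95),('near',107.5,181)):
    d=P(u,v,.088)-C; a=np.radians(2); print(n,np.round(d@np.array([[np.cos(a),-np.sin(a)],[np.sin(a),np.cos(a)]])*1e3,1))
```

```text
[[ 0.7008 -0.0749]
 [ 0.7074 -0.2582]
 [ 0.4699 -0.2648]
 [ 0.4627 -0.0806]] [ 0.58520695 -0.1696398 ]
far [61.9 -5.2]
near [-66.1  -4.2]
```

Both weights are within about 5 mm of their places, the lid is shut, and the straightedge is on its rest. Handing in.

```bash
python3 -c "
from bench import close_job
print(close_job())"
```

```text
the job is handed in; nothing more can be done
None
```

The job is done in the order asked and handed in at about 40 s on the robot's clock.

- **Feet:** I moved all six only with the straightedge. They sat in front of the open side as two touching groups of three with a gap of about 11 mm, not one solid cluster. By my estimate all were outside the carton and within 10 cm of it. I then pushed them into the back part, and the pictures confirmed they were there.
- **Tin:** it stands about 35 mm in front of the carton's centre, roughly 19 mm clear of the lid's tab.
- **Lid:** pressed down until the fingertip read 65.7 mm, which matches fully shut. I pressed with about 42 N through the fingertips. I did not look at the tab behind the rims separately.
- **Weights:** the last picture puts them about 62 mm and 66 mm either side of the middle (target 65 mm), and about 5 mm off the midline towards the hinge.
- **Straightedge:** back on its cork rest, standing on its base along the pad.

**Setback:** the near weight touched down about 11 mm early, probably after the grip slackened and it slipped. That pushed the wrist force to about 59 N for a moment, and the weight stood properly once released.

In the last picture the bystanders in view had not moved.

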